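Stir the ball bath and probe the melting kettle

TASK

The empty emulsion kettle is being preheated in the dry ball bath: take the stirring thermometer from its rest and, with its stem, stir the heat balls along the whole open side of the pan, by the wall and by the kettle, until in every part of it balls have plainly shifted (half a ball's width or more), without spilling any. Then lower the stem through the neck in the kettle's lid and finish holding it there for the reading: still, upright, centred in the neck, its tip about half-way down inside the kettle. The thermometer must never touch the kettle, its lid or its neck; keep the robot itself off the kettle, the bath and the balls, and leave the bottle, jar and beaker standing where they are.

Things in the scene. Friction and masses are not known exactly. Their poses are not given: they have to be found in the camera images.
- grip (a point): Centre (half-way up) of the grip of the digital stirring thermometer: a grey plastic block 24 x 18 mm in plan and 62 mm tall, a dark display on its -x face. A straight round steel stem of 8 mm diameter runs down from the middle of its underside; the tip is 149 mm below this point. z points up along the thermometer, x along the 24 mm width, y along the 18 mm thickness.
- tip (a point): The lower end of the thermometer's stem (round tip), on its axis; z points up along the stem.
- thermometer: The whole thermometer, about 90 g; origin at the lower end of the stem, axes as its grip's. It starts upright in its rest, stem down the tube, the block's underside on the collar, so its grip's centre is 163 mm above the table; it lifts straight out (120 mm).
- rest: Fixed thermometer rest: black base plate 90 x 90 x 12 mm with an upright steel tube, its collar 30 mm wide and 132 mm above the table. Origin on the table under the tube's axis.
- bath: Fixed dry ball bath: round grey heated casing 202 mm across and 75 mm high, control box on its -x side (reaches 151 mm from the axis, 58 mm high). In it a round steel pan, 168 mm inside diameter, its rim (192 mm across) 95 mm above the table. Origin on the table on the pan's axis.
- pan_floor (a point): Centre of the pan's flat inside floor, 35 mm above the table; the pan's walls stand 60 mm above it. x and y as the bath's: the kettle stands about 32 mm to its +y side, so the balls lie in the crescent on the -y side, about 76 mm wide at its middle.
- kettle: Fixed, empty steel melting kettle standing in the pan: 80 mm outside diameter, lid 84 mm wide with its top 91 mm above the kettle's foot, a bar handle on its +y side, over the pan's rim, reaching 67 mm from its axis. Its foot (origin, on the axis) is on the pan's floor; balls cannot pass behind it.
- neck_mouth (a point): Centre of the upper mouth of the thermometer neck in the middle of the kettle's lid, 140 mm above the table. The neck is a plain upright tube, outside 30 mm, bore 22 mm, which passes straight down 19 mm through neck and lid into the empty kettle; the kettle's inside bottom is 101 mm below this point and its inside diameter is 74 mm.
- ball0_center (a point): Centre of one of ten alike loose aluminium heat balls, 22 mm diameter, 15 g, lying in a single layer on the pan's floor. Balls 0 to 6 start in order along the crescent, 7 to 9 in order nearer the kettle. Polished: they slide and roll easily (friction about 0.15).
- ball1_center (a point): Centre of one of ten alike loose aluminium heat balls, 22 mm diameter, 15 g, lying in a single layer on the pan's floor.
- ball2_center (a point): Centre of one of ten alike loose aluminium heat balls, 22 mm diameter, 15 g, lying in a single layer on the pan's floor.
- ball3_center (a point): Centre of one of ten alike loose aluminium heat balls, 22 mm diameter, 15 g, lying in a single layer on the pan's floor.
- ball4_center (a point): Centre of one of ten alike loose aluminium heat balls, 22 mm diameter, 15 g, lying in a single layer on the pan's floor.
- ball5_center (a point): Centre of one of ten alike loose aluminium heat balls, 22 mm diameter, 15 g, lying in a single layer on the pan's floor.
- ball6_center (a point): Centre of one of ten alike loose aluminium heat balls, 22 mm diameter, 15 g, lying in a single layer on the pan's floor.
- ball7_center (a point): Centre of one of ten alike loose aluminium heat balls, 22 mm diameter, 15 g, lying in a single layer on the pan's floor.
- ball8_center (a point): Centre of one of ten alike loose aluminium heat balls, 22 mm diameter, 15 g, lying in a single layer on the pan's floor.
- ball9_center (a point): Centre of one of ten alike loose aluminium heat balls, 22 mm diameter, 15 g, lying in a single layer on the pan's floor.
- bottle_mid (a point): Bystander: centre of a loose amber bottle, 62 mm wide, 150 mm tall, upright on the table.
- jar_mid (a point): Bystander: centre of a loose white lidded jar, 64 mm wide, 75 mm tall, upright on the table.
- beaker_mid (a point): Bystander: centre of a loose open steel beaker, 72 mm wide, 85 mm tall, upright on the table.
Mind the look-alikes: they are no part of the job. What is shaped like the thermometer but orange or yellow is not meant.

How it is judged:
By the outcome, as a careful person would: the job done as asked, in the order asked, and still so for the second after the job is handed in, while the arm keeps its last pose, push and grip.
It also fails if it takes over 72 s, if anything falls off the work surface, if the arm or the gripper's body presses on something with over 40 N, if the wrist force passes 120 N, or if a joint passes its speed limit or range.

ROBOT

A 6-joint arm with a two-finger parallel gripper is mounted at the origin on the work surface. World frame = base frame: x ahead of the robot, y to its left, z up, the work surface at z = 0. Lengths are in mm, angles in rad, forces in N, time in s.
With the tool pointing down it reaches from about 350 to 975 mm from the base axis. Payload 7.1 kg.
Tool frame: the origin (TCP) lies at the very end of the fingers, on their centre line; the grasp point (between the pads) lies 19 mm behind it (manip.grip_point_offset is the distance from the TCP to the grasp point, in mm); z points along the fingers, y is the line along which they close (so a half turn about z gives the same grasp; the last joint's range is limited). The gripper opens to 88 mm and grips with 3 to 60 N. Pads are 20 mm wide; open, the fingers measure 115 mm over their backs; the gripper's body (75 mm by 178 mm) begins 61 mm behind the grasp point.
Start: joints at [1.119, 0.423, 1.63, -0, 1.089, -0.019], TCP at [262.101, 567.369, 222.675] pointing down, gripper open.
Joint ranges: [-3, 3], [-0.9, 2.11], [0.09, 2.58], [-1.31, 4.45], [0.11, 2.69], [-2.54, 2.54]. Speed limits (rad/s): [2.39, 2.39, 3.01, 3.14, 3.14, 3.14].

INTERFACE

Orientations are given as a unit quaternion [x, y, z, w].
In Python, from rig import manip, optics gives the robot as it stands.
- The arm moves only by the shell command python3 -m jog 'ROWS'. ROWS is JSON, a list of rows, each a list of 7 numbers: the shift along the world's x, y, z in cm, then the turn, a rotation vector about the world's x, y, z in degrees, then the finger opening in cm, from 0 to 8.78. In form: [[tx, ty, tz, rx, ry, rz, jaw], ...]. A call has 1 to 20 rows; each row is the pose to reach, as a shift and turn from the pose commanded when the call began; what a row does not reach only later rows make up. A row lasts 1/10 s, in which the tool goes at most 50 mm and 8.59 degrees, less where a joint would pass 70% of its speed; a pose out of reach is approached as far as the arm can. A call with a gripper value outside its range is refused whole. The fingers move at their own pace and stop on an object; the grip force is fixed at half the most. Time passes only in rows, so rows that repeat a pose let the fingers close. It gives the time, the measured TCP pose, the force, the opening and the grip force at its end, in the units of the state.
- manip.state(): the state, without advancing time (a new reading comes with each control period).
- optics.capture(name): name is "scene" or "top" or "wrist"; returns the picture (480x640x3 uint8, red, green, blue); there is no depth.
- optics.camera_info(name): a dict with "fx", "fy", "cx", "cy" (pixels), "R" (3x3) and "t" (3): a world point X has camera coordinates R X + t. Camera axes: x right, y down, z forward; pixel columns grow to the right and rows downward; lengths in mm; the calibration is good to about 2 mm. The wrist camera is an equidistant fisheye: a pixel r from the principal point sees the ray r / f radians off the axis. A picture is of the moment at which its call begins: read the wrist's pose just before it. camera_info takes no time and is no camera call; for the wrist camera it gives the pose at the moment of the call.
- manip.finish_job(): hands the job in; it is judged then, once.
The state is a dict: "time_s": time; "joint_positions": joint angles; "joint_vel": joint speeds; "effort": joint torques, N m; "ee_pos": TCP position; "tcp_rot": TCP orientation; "wrist_force": force on the tool from outside, world axes, zero at the start; "moment": the same for the moment, N m; "finger_gap": opening from 0.0 (shut) to 1.0 (fully open); "grasp_force": force on a finger pad.
Only numpy, scipy, OpenCV 4.12 (cv2) and the standard library are available. Lean on these libraries where they do the work, as an engineer would, in place of code of your own. Each camera call takes 0.05 s, during which the arm holds its last target. There are 200 camera calls.

## Working session

There is one attempt and no reset: what is moved stays moved. The work goes in short steps, Python scripts to look and compute and a shell command to move; the robot and the scene stay as the last step left them, time stands still between calls to the robot, and variables do not carry over. Pictures are saved under pics/ and viewed, at most 10 in all, crops included, and the job is handed in when it is done.

```bash
mkdir -p pics; ls; python3 - <<'E'
from rig import manip, optics
import cv2
for n in ["scene","top"]:
    im=optics.capture(n); cv2.imwrite(f"pics/{n}0.png",im[:,:,::-1])
    print(n,optics.camera_info(n))
s=manip.state();print(s)
E
```

```text
pics
scene {'fx': 520.2677087083199, 'fy': 520.2677087083199, 'cx': 329.3692785589822, 'cy': 245.60791408437615, 'R': array([[-0.6915554 ,  0.72210209,  0.0178801 ],
       [ 0.4550703 ,  0.454776  , -0.76556503],
       [-0.56094755, -0.52129393, -0.64311001]]), 't': array([ 341.26996941, -216.31486272, 1516.96542135])}
top {'fx': 487.32579370016856, 'fy': 487.32579370016856, 'cx': 315.3325856674184, 'cy': 233.66854406622096, 'R': array([[ 0.02735514, -0.99952039,  0.01451481],
       [-0.99476743, -0.02864915, -0.09806628],
       [ 0.09843508, -0.01175624, -0.99507403]]), 't': array([ 79.29507399, 569.27068022, 977.67013783])}
{'time_s': 0.1, 'joint_positions': array([ 1.11901186e+00,  4.23764819e-01,  1.63061394e+00, -3.83261121e-06,
        1.08858291e+00, -1.89746314e-02]), 'joint_vel': array([-0.00139016, -0.00092148, -0.00211856,  0.00128543, -0.00159811,
       -0.00235443]), 'effort': array([-6.77052594e-05, -5.45615137e+01, -2.74327880e+01,  6.44112309e-02,
        1.87620381e-02, -1.74630128e-05]), 'ee_pos': array([261.88371088, 566.93495292, 221.97903122]), 'tcp_rot': array([ 2.14718869e-01,  9.76675657e-01, -6.66029690e-04, -1.57985294e-04]), 'wrist_force': array([ 0.56400445, -0.26274843,  1.15829477]), 'moment': array([-0.01028619, -0.00593997,  0.02551921]), 'grasp_force': 0.0, 'finger_gap': 1.0037635487965721}
```

View pics/scene0.png

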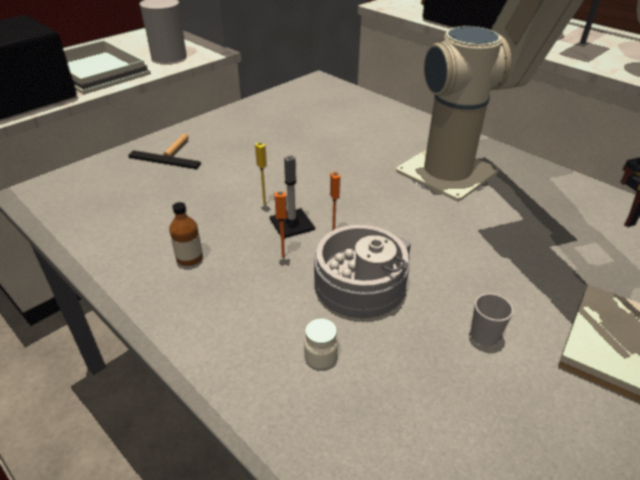

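View pics/top0.png

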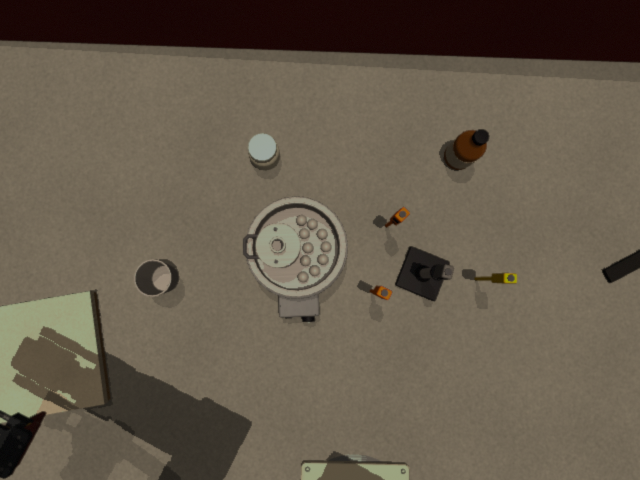

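The scene view shows the grey thermometer at (290,170) in its black-based rest. The top view shows the grey block at about (443,272), the bath at (297,247), and the kettle neck at (278,246).

Candidates by top-view pixel: grey block (443,272), orange (401,214), orange (382,292), yellow (509,278). I choose the grey one on the black rest, and check it in a close crop.

```bash
python3 - <<'E'
import cv2, numpy as np
s=cv2.imread("pics/scene0.png"); t=cv2.imread("pics/top0.png")
a=cv2.resize(s[135:285,240:420],None,fx=400/180,fy=400/180,interpolation=cv2.INTER_CUBIC)   # 400x333
b=cv2.resize(t[190:310,240:340],(400,480),interpolation=cv2.INTER_CUBIC)
c=cv2.resize(t[240:310,380:460],(400,350),interpolation=cv2.INTER_CUBIC)[:267]
o=np.zeros((600,800,3),np.uint8); o[:333,:400]=a; o[333:600,:400]=c; o[:480,400:]=b
cv2.imwrite("pics/crop1.png",o)
E
```

```text
(no output)
```

View pics/crop1.png

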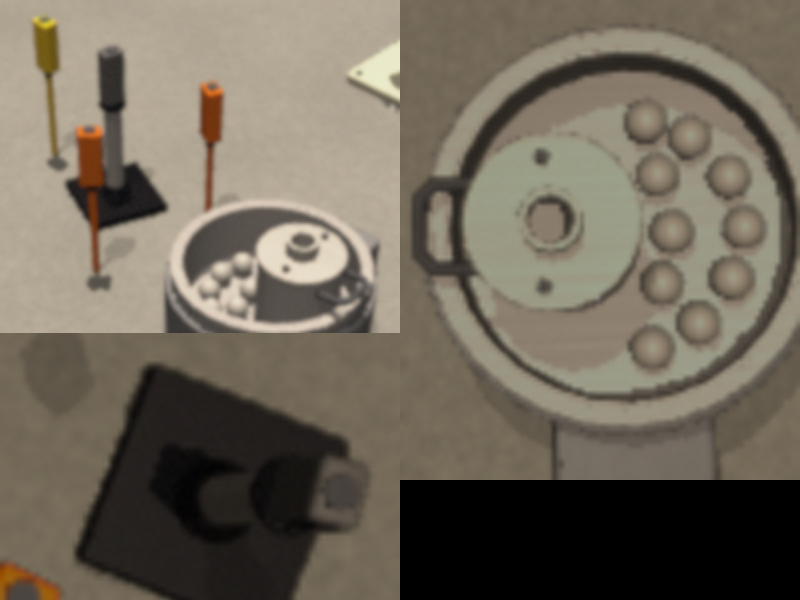

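The crop confirms the grey block on the black rest: its top is at top (448.4,271.6) and scene (290,157.5). Neck mouth is at top (277.5,245.5) and scene (376.4,244.4). The crescent with ten balls faces −y.

```bash
cat > h.py <<'E'
import numpy as np, cv2
from rig import manip, optics
from scipy.spatial.transform import Rotation as Ro
def ray(name,uv,ci=None):
    c=ci or optics.camera_info(name); R=np.array(c["R"]);t=np.array(c["t"])
    x=(uv[0]-c["cx"])/c["fx"];y=(uv[1]-c["cy"])/c["fy"]
    if name=="wrist":
        r=np.hypot(x,y); d=np.array([np.sin(r)*x/r,np.sin(r)*y/r,np.cos(r)]) if r>1e-9 else np.array([0,0,1.])
    else: d=np.array([x,y,1.])
    d=R.T@d; return -R.T@t, d/np.linalg.norm(d)
def plane(name,uv,z,ci=None):
    o,d=ray(name,uv,ci); return o+d*(z-o[2])/d[2]
def tri(*rays):
    A=sum(np.eye(3)-np.outer(d,d) for o,d in rays); b=sum((np.eye(3)-np.outer(d,d))@o for o,d in rays)
    p=np.linalg.solve(A,b); return p,[np.linalg.norm(np.cross(p-o,d)) for o,d in rays]
def proj(name,X,ci=None):
    c=ci or optics.camera_info(name); p=np.array(c["R"])@X+np.array(c["t"])
    if name=="wrist":
        r=np.arctan2(np.hypot(p[0],p[1]),p[2]); k=r/np.hypot(p[0],p[1]); return np.array([c["cx"]+c["fx"]*p[0]*k,c["cy"]+c["fy"]*p[1]*k])
    return np.array([c["cx"]+c["fx"]*p[0]/p[2],c["cy"]+c["fy"]*p[1]/p[2]])
E
python3 - <<'E'
from h import *
np.set_printoptions(precision=1,suppress=True)
def S(x,y): return ray("scene",(240+x/2.2222,135+y/2.2222))
T=lambda u,v: ray("top",(u,v))
print("blocktop",tri(S(111,51),T(448.4,271.6)))
print("neck",tri(S(303,243),T(277.5,245.5)))
print("orangeA",tri(S(90,128),T(403,212)))
print("orangeB",tri(S(211,85),T(384,293)))
print("yellow",tri(S(42,19),T(511.5,278)))
# rim: outer ellipse in top crop x 433..825?, y 28..430
for uv in [(430,225),(625,28),(625,430)]: print(plane("top",(240+(uv[0]-400)/4,190+uv[1]/4),95))
print("ctrl box",plane("top",(298,308),58), plane("top",(280,300),58))
for n,uv in dict(bottle=(480,137),jar=(263,145),beaker=(155,272)).items(): print(n,plane("top",uv,{'bottle':150,'jar':75,'beaker':85}[n]))
c=optics.camera_info("wrist");print(c)
E
```

```text
blocktop (array([ 491.3, -132.3,  192.3]), [np.float64(0.6894101362156634), np.float64(0.6894101362156572)])
neck (array([532.5, 165.1, 135.3]), [np.float64(0.2442725969252727), np.float64(0.2442725969251677)])
orangeA (array([592.8, -54.1, 183.9]), [np.float64(1.684885095193761), np.float64(1.6848850951938945)])
orangeB (array([452.7, -25. , 182. ]), [np.float64(0.9823367316450494), np.float64(0.9823367316448764)])
yellow (array([ 484.6, -247.5,  180.4]), [np.float64(1.066377839837648), np.float64(1.0663778398375299)])
[532.2 225.2  95. ]
[630.4 134.9  95. ]
[437.4 128.9  95. ]
ctrl box [415.8 125.7  58. ] [430.5 161.6  58. ]
bottle [ 743.6 -203.7  150. ]
jar [737.  205.1  75. ]
beaker [478.4 401.6  85. ]
{'fx': 371.64829954431775, 'fy': 371.64829954431775, 'cx': 320.6930220474821, 'cy': 241.51107781700966, 'R': array([[ 0.4,  0.9, -0. ],
       [ 0.9, -0.4,  0.3],
       [ 0.3, -0.1, -1. ]]), 't': array([-625.6,  -35.6,  389.9])}
```

```bash
python3 -m jog '[[22.9,-70,8,0,0,10,8.78],[22.9,-70,8,0,0,10,8.78],[22.9,-70,8,0,0,10,8.78],[22.9,-70,8,0,0,10,8.78],[22.9,-70,8,0,0,10,8.78],[22.9,-70,8,0,0,10,8.78],[22.9,-70,8,0,0,10,8.78],[22.9,-70,8,0,0,10,8.78],[22.9,-70,8,0,0,10,8.78],[22.9,-70,8,0,0,10,8.78],[22.9,-70,8,0,0,10,8.78],[22.9,-70,8,0,0,10,8.78],[22.9,-70,8,0,0,10,8.78],[22.9,-70,8,0,0,10,8.78],[22.9,-70,8,0,0,10,8.78],[22.9,-70,8,0,0,10,8.78],[22.9,-70,8,0,0,10,8.78],[22.9,-70,8,0,0,10,8.78],[22.9,-70,8,0,0,10,8.78],[22.9,-70,8,0,0,10,8.78]]'
python3 - <<'E'
from h import *
ci=optics.camera_info("wrist"); im=optics.capture("wrist"); cv2.imwrite("pics/w1.png",im[:,:,::-1])
np.savez("w1.npz",**ci)
print(proj("wrist",np.array([491.3,-132.3,194.]),ci), -ci["R"].T@ci["t"])
E
```

```text
time_s: 2.1
ee_pos: [490.8, -131.5, 302.6]
tcp_rot: [0.128, 0.992, 0.0, -0.0]
wrist_force: [0.2, -0.2, 0.4]
finger_gap: 1.0
grasp_force: 0.0
[318.17745461 238.47310083] [ 417.35428276 -111.08332058  463.89255525]
```

View pics/w1.png

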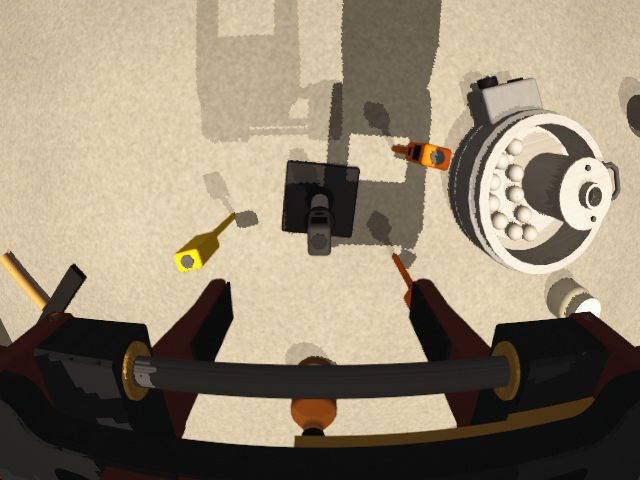

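The wrist view shows the grey block's top at about (319,242) with its dark display on the −x side. Orange sits at (437,155), yellow at (188,261), and the bath's neck at (595,195). I zoom in for yaw.

```bash
python3 - <<'E'
import cv2,numpy as np
im=cv2.imread("pics/w1.png")
a=cv2.resize(im[195:265,290:350],None,fx=8,fy=8,interpolation=cv2.INTER_CUBIC)
b=cv2.resize(im[145:235,545:585+45],(300,318),interpolation=cv2.INTER_CUBIC)
o=np.zeros((560,800,3),np.uint8);o[:,:480]=a;o[:318,490:790]=b;cv2.imwrite("pics/w1c.png",o)
E
```

```text
(no output)
```

View pics/w1c.png

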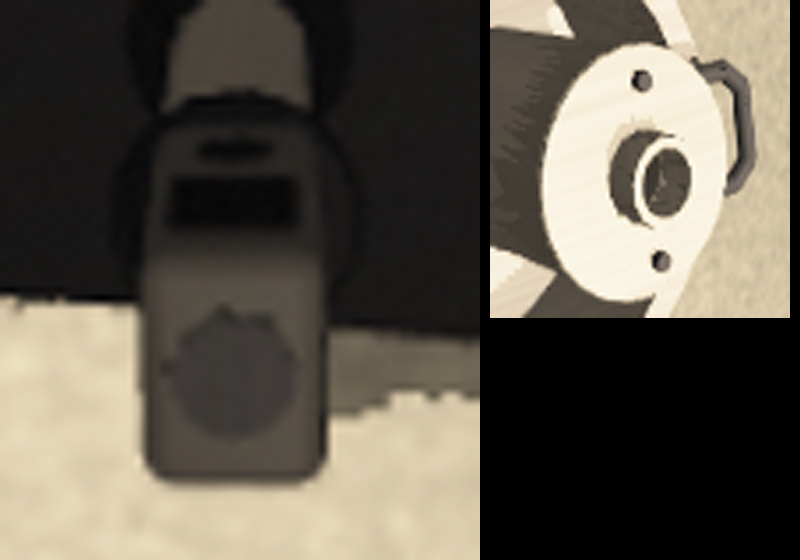

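Block top centre is at wrist (319.5,241.75), with its sides parallel to the image columns, so the gripper yaw already matches. Neck mouth is at (594.9,196.8).

```bash
python3 - <<'E'
from h import *
np.set_printoptions(precision=1,suppress=True)
ci=dict(np.load("w1.npz"))
def S(x,y): return ray("scene",(240+x/2.2222,135+y/2.2222))
T=lambda u,v: ray("top",(u,v)); W=lambda u,v: ray("wrist",(u,v),ci)
print(tri(S(111,51),T(448.4,271.6),W(319.5,241.75)), tri(T(448.4,271.6),W(319.5,241.75)))
for z in(190,194): print(plane("wrist",(319.5,241.75),z,ci),plane("top",(448.4,271.6),z))
print("neck",tri(S(303,243),T(277.5,245.5),W(594.9,196.8)))
for z in(136,140): print(plane("wrist",(594.9,196.8),z,ci),plane("top",(277.5,245.5),z),plane("scene",(376.4,244.4),z))
s=manip.state(); print(s['ee_pos'],Ro.from_quat(s['tcp_rot']).as_matrix())
E
```

```text
(array([ 492.5, -131.7,  193.7]), [np.float64(1.378388256756562), np.float64(1.166413107018445), np.float64(1.5812200648121026)]) (array([ 491.8, -131. ,  200.4]), [np.float64(0.5878350180988813), np.float64(0.5878350180988603)])
[ 495.2 -132.3  190. ] [ 491.8 -133.5  190. ]
[ 494. -132.  194.] [ 491.7 -132.4  194. ]
neck (array([534.3, 165.6, 137.5]), [np.float64(0.7206432315251808), np.float64(2.1107366348505123), np.float64(2.0592380308715237)])
[537.  167.4 136. ] [532.3 165.2 136. ] [533.4 165.5 136. ]
[535.6 164.  140. ] [532. 165. 140.] [537.3 168.4 140. ]
[ 490.9 -131.7  302.7] [[-1.   0.3 -0. ]
 [ 0.3  1.   0. ]
 [ 0.   0.  -1. ]]
```

```bash
python3 -m jog '[[0.2,0,-5,0,0,0,8.78],[0.2,0,-9,0,0,0,8.78],[0.2,0,-12,0,0,0,8.78],[0.2,0,-14,0,0,0,8.78],[0.2,0,-15.4,0,0,0,8.78],[0.2,0,-15.4,0,0,0,8.78],[0.2,0,-15.4,0,0,0,3],[0.2,0,-15.4,0,0,0,2.2],[0.2,0,-15.4,0,0,0,1],[0.2,0,-15.4,0,0,0,1],[0.2,0,-15.4,0,0,0,1],[0.2,0,-15.4,0,0,0,1],[0.2,0,-15.4,0,0,0,1],[0.2,0,-15.4,0,0,0,1],[0.2,0,-15.4,0,0,0,1],[0.2,0,-15.4,0,0,0,1]]'
```

```text
time_s: 3.75
ee_pos: [493.0, -132.6, 148.6]
tcp_rot: [0.129, 0.992, -0.0, -0.0]
wrist_force: [-0.5, -0.3, -0.1]
finger_gap: 0.204
grasp_force: 30.0
```

```bash
python3 -m jog '[[0,0,2,0,0,0,1],[0,0,5,0,0,0,1],[0,0,8,0,0,0,1],[0,0,11,0,0,0,1],[0,0,14,0,0,0,1],[0,0,16,0,0,0,1],[0,0,16,0,0,0,1]]'
python3 - <<'E'
from h import *
np.set_printoptions(precision=1,suppress=True)
im=optics.capture("top"); cv2.imwrite("pics/top1.png",im[:,:,::-1])
im=optics.capture("scene"); cv2.imwrite("pics/scene1.png",im[:,:,::-1])
g=cv2.cvtColor(cv2.imread("pics/top0.png"),cv2.COLOR_BGR2GRAY)
c=cv2.resize(g[190:310,240:360],None,fx=6,fy=6,interpolation=cv2.INTER_CUBIC)
for r0,r1,n,z in [(285,310,'rim',95),(28,44,'balls',46),(125,145,'lid',126),(235,265,"inner",95)]:
    h=cv2.HoughCircles(c,cv2.HOUGH_GRADIENT,1.5,40,param1=120,param2=18 if n=='balls' else 25,minRadius=r0,maxRadius=r1)
    if h is None: print(n,None);continue
    for x,y,r in h[0][:14]:
        print(n,x,y,r,plane("top",(240+x/6-.4,190+y/6-.4),z))
print("mine")
for x,y in [(645,120),(690,137),(657,173),(728,177),(743,227),(671,231),(662,283),(731,278),(698,323),(652,347)]:
    print(plane("top",(240+(x-400)/4-.4,190+y/4-.4),46))
E
```

```text
time_s: 4.45
ee_pos: [494.5, -133.0, 311.3]
tcp_rot: [0.129, 0.992, -0.0, 0.003]
wrist_force: [1.0, -0.6, -1.6]
finger_gap: 0.204
grasp_force: 30.0
rim None
balls 179.25 497.25 29.65 [484.2 185.3  46. ]
balls 492.75 411.75 34.45 [515.7  81.2  46. ]
lid 248.25 429.75 125.9 [504.1 158.4 126. ]
inner 336.75 341.25 262.45 [534.4 132.9  95. ]
mine
[592.8 125.6  46. ]
[584.8 102.6  46. ]
[566.  118.7  46. ]
[565.   82.8  46. ]
[539.8  74.5  46. ]
[536.8 110.8  46. ]
[510.4 114.6  46. ]
[513.9  79.9  46. ]
[490.9  95.9  46. ]
[478.2 118.6  46. ]
```

```bash
python3 -m jog '[[1.5,4,0,0,0,0,1],[3,8,0,0,0,0,1],[4.5,12,0,0,0,0,1],[6,16,0,0,0,0,1],[7.5,20,0,0,0,0,1],[9,24,0,0,0,0,1],[10,27,0,0,0,0,1],[10.5,28.4,0,0,0,0,1],[10.5,28.4,0,0,0,0,1],[10.5,28.4,0,0,0,0,1],[10.5,28.4,0,0,0,0,1],[10.5,28.4,-2,0,0,0,1],[10.5,28.4,-4,0,0,0,1],[10.5,28.4,-6,0,0,0,1],[10.5,28.4,-7,0,0,0,1],[10.5,28.4,-7,0,0,0,1]]'
python3 - <<'E'
from h import *
ci=optics.camera_info("wrist"); im=optics.capture("wrist"); np.savez("w2.npz",**ci)
s=optics.capture("scene")
a=cv2.resize(im[120:300,200:440],(560,420),interpolation=cv2.INTER_CUBIC)
b=cv2.resize(s[165:325,320:400],(240,480),interpolation=cv2.INTER_CUBIC)
o=np.zeros((480,800,3),np.uint8);o[:420,:560]=a;o[:,560:]=b;cv2.imwrite("pics/w2.png",o[:,:,::-1]);cv2.imwrite("pics/w2full.png",im[:,:,::-1])
st=manip.state();print(st['ee_pos'],st['tcp_rot'])
print(proj("wrist",np.array([598.5,151,104.]),ci),proj("scene",np.array([598.5,151,104.])))
E
```

```text
time_s: 6.15
ee_pos: [597.2, 150.2, 237.4]
tcp_rot: [0.129, 0.992, -0.001, -0.001]
wrist_force: [0.3, 0.5, -0.6]
finger_gap: 0.202
grasp_force: 30.0
[598.46815323 150.86030582 239.40865629] [1.29150226e-01 9.91624966e-01 1.01171405e-04 3.67797151e-04]
[320.76529178 231.05397392] [348.5952462  268.26307224]
```

View pics/w2.png

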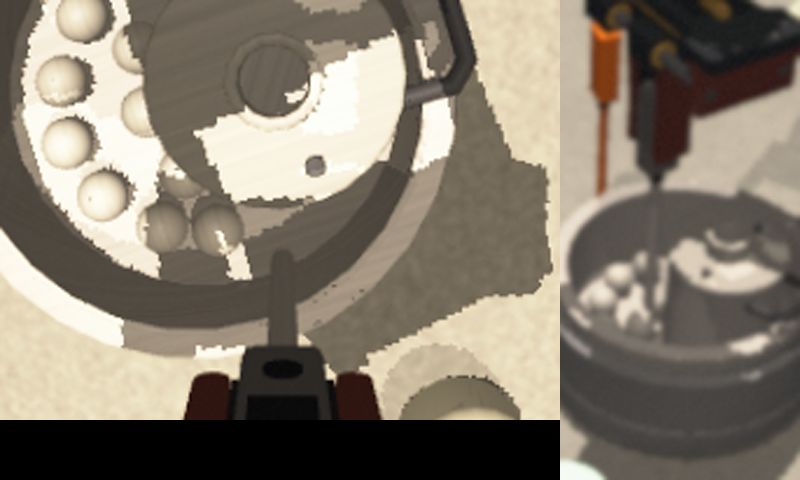

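The wrist crop shows the tip at (321.3,228) against the predicted (320.8,231). The stem is straight and clear of wall and balls, and the scene view agrees. Next I descend and stir the first half.

```bash
python3 -m jog '[[0,0,-2.5,0,0,0,1],[0,0,-5,0,0,0,1],[0,0,-6.2,0,0,0,1],[0,0,-6.2,0,0,0,1],[-0.1,-1,-6.2,0,0,0,1],[-0.2,-1.8,-6.2,0,0,0,1],[-0.4,-2.6,-6.2,0,0,0,1],[-0.6,-3.4,-6.2,0,0,0,1],[-0.9,-4.2,-6.2,0,0,0,1],[-1.3,-5,-6.2,0,0,0,1],[-1.8,-5.8,-6.2,0,0,0,1],[-2.5,-6.5,-6.2,0,0,0,1],[-3.3,-7.1,-6.2,0,0,0,1],[-4.2,-7.5,-6.2,0,0,0,1],[-5.1,-7.7,-6.2,0,0,0,1],[-5.9,-7.6,-6.2,0,0,0,1],[-6.1,-6.8,-6.2,0,0,0,1],[-6.2,-6,-6.2,0,0,0,1],[-6.2,-5.2,-6.2,0,0,0,1],[-6.1,-4.5,-6.2,0,0,0,1]]'
python3 - <<'E'
from h import *
im=optics.capture("wrist");cv2.imwrite("pics/w3.png",im[:,:,::-1])
E
```

```text
time_s: 8.25
ee_pos: [537.0, 105.6, 176.6]
tcp_rot: [0.127, 0.992, -0.002, -0.0]
wrist_force: [-0.0, -10.7, 0.8]
finger_gap: 0.217
grasp_force: 30.3
```

View pics/w3.png

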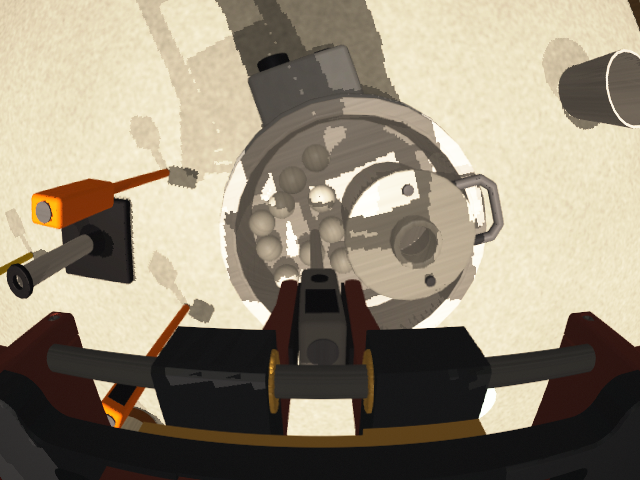

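The wrist view shows the stem at (316,240) pinching two balls, at (331,230) and (341,260), against the kettle (10.7 N). The outer balls have plainly moved along. I back off radially.

```bash
python3 -m jog '[[0,-0.6,0,0,0,0,1],[0,-1.3,0,0,0,0,1],[0,-1.3,0,0,0,0,1],[0,-1.3,0,0,0,0,1]]'
python3 - <<'E'
from h import *
im=optics.capture("wrist");cv2.imwrite("pics/w4.png",im[:,:,::-1])
a=cv2.resize(im[120:300,220:460],(800,600),interpolation=cv2.INTER_CUBIC);cv2.imwrite("pics/w4c.png",a[:,:,::-1])
E
```

```text
time_s: 8.7
ee_pos: [537.3, 93.7, 176.7]
tcp_rot: [0.129, 0.992, 0.0, 0.0]
wrist_force: [0.2, 0.5, -1.4]
finger_gap: 0.205
grasp_force: 30.0
```

View pics/w4c.png

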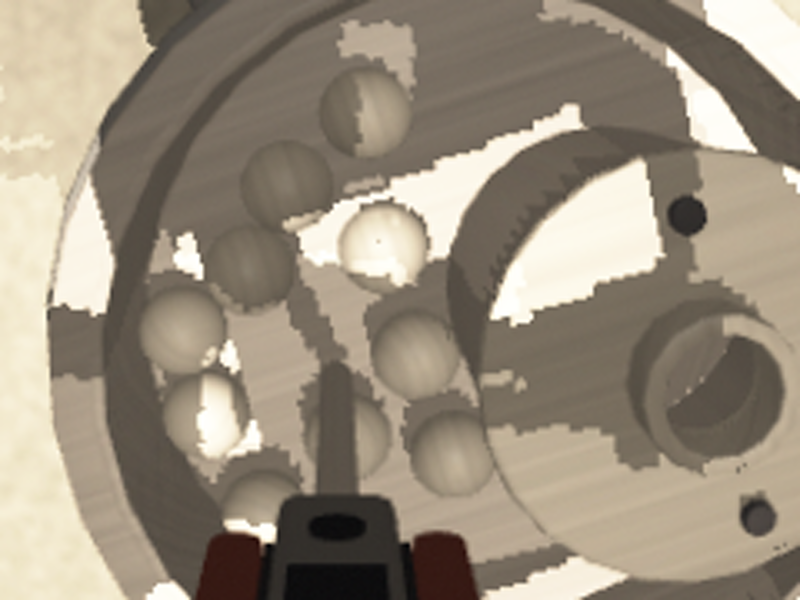

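All ten balls are visible and the thermometer is straight again. I compute their positions.

```bash
python3 - <<'E'
from h import *
np.set_printoptions(precision=0,suppress=True)
B=np.array([534.5,133]);ci=optics.camera_info("wrist")
print("now")
for x,y in [(366,112),(287,183),(250,265),(182,329),(206,415),(262,512),(352,437),(452,453),(415,354),(383,246)]:
    print((x,y),plane("wrist",(220+x/3.3333,120+y/3.3333),46,ci)[:2]-B)
print("neck",plane("wrist",(220+729/3.3333,120+402/3.3333),140,ci)[:2]-B,"tip",proj("wrist",np.array([537.5,93.5,42.]),ci))
print("orig",np.array([(592.8,125.6),(584.8,102.6),(565,82.8),(539.8,74.5),(513.9,79.9),(490.9,95.9),(478.2,118.6),(566,118.7),(536.8,110.8),(510.4,114.6)])-B)
E
```

```text
now
(366, 112) [-55. -15.]
(287, 183) [-43. -38.]
(250, 265) [-27. -51.]
(182, 329) [-16. -72.]
(206, 415) [  7. -72.]
(262, 512) [ 35. -66.]
(352, 437) [ 21. -39.]
(452, 453) [ 32. -16.]
(415, 354) [  5. -18.]
(383, 246) [-23. -19.]
neck [ 2. 32.] tip [319. 229.]
orig [[ 58.  -7.]
 [ 50. -30.]
 [ 30. -50.]
 [  5. -58.]
 [-21. -53.]
 [-44. -37.]
 [-56. -14.]
 [ 32. -14.]
 [  2. -22.]
 [-24. -18.]]
```

```bash
python3 -m jog '[[-0.6,0.6,0,0,0,0,1],[-1.2,1.1,0,0,0,0,1],[-1.8,1.3,0,0,0,0,1],[-2.5,1.5,0,0,0,0,1],[-3.2,1.9,0,0,0,0,1],[-3.9,2.4,0,0,0,0,1],[-4.5,2.9,0,0,0,0,1],[-5,3.5,0,0,0,0,1],[-5,2.7,0,0,0,0,1],[-4.9,1.9,0,0,0,0,1],[-4.5,1,0,0,0,0,1],[-3.9,0.2,0,0,0,0,1],[-3.1,-0.4,0,0,0,0,1],[-2.3,-0.8,0,0,0,0,1],[-1.4,-1,0,0,0,0,1],[-0.5,-1.1,0,0,0,0,1],[0.3,-1,0,0,0,0,1],[0.3,-1,0,0,0,0,1]]'
python3 - <<'E'
from h import *
im=optics.capture("wrist");cv2.imwrite("pics/w5.png",im[:,:,::-1])
a=cv2.resize(im[120:300,220:460],(800,600),interpolation=cv2.INTER_CUBIC);cv2.imwrite("pics/w5c.png",a[:,:,::-1])
E
```

```text
time_s: 10.55
ee_pos: [541.4, 83.7, 176.7]
tcp_rot: [0.129, 0.992, 0.0, 0.0]
wrist_force: [0.6, 0.3, -0.7]
finger_gap: 0.204
grasp_force: 30.0
```

View pics/w5c.png

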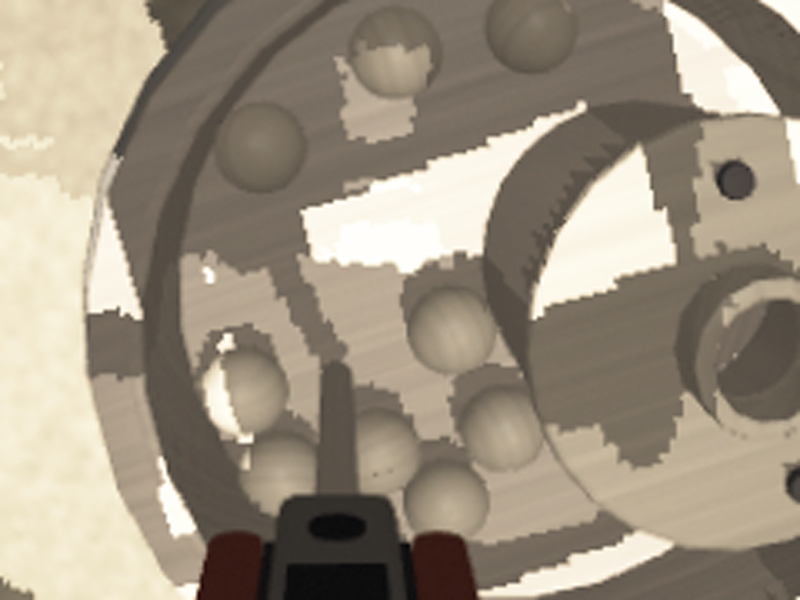

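Balls at the −x side and along the wall have all moved. The two by the kettle at (452,330) and (502,427) remain, so I sweep along the kettle toward +x.

```bash
python3 -m jog '[[-1,0.6,0,0,0,0,1],[-1.7,1.4,0,0,0,0,1],[-1.9,2.1,0,0,0,0,1],[-1.4,2.3,0,0,0,0,1],[-0.6,2.3,0,0,0,0,1],[0.2,2.3,0,0,0,0,1],[1,2.5,0,0,0,0,1],[1.8,2.8,0,0,0,0,1],[2.5,3.2,0,0,0,0,1],[3.2,3.6,0,0,0,0,1],[3.8,4.2,0,0,0,0,1],[3.8,4.2,0,0,0,0,1]]'
```

```text
time_s: 11.8
ee_pos: [579.0, 126.2, 176.7]
tcp_rot: [0.129, 0.992, 0.0, 0.0]
wrist_force: [-0.2, -0.7, -1.1]
finger_gap: 0.206
grasp_force: 30.0
```

```bash
python3 -m jog '[[0,0,3,0,0,0,1],[0,0,6,0,0,0,1],[0,0,9,0,0,0,1],[0,0,12,0,0,0,1],[0,0,15,0,0,0,1],[0,0,16,0,0,0,1],[-3,-3,16,0,0,0,1],[-7,-6,16,0,0,0,1],[-11,-7,16,0,0,0,1],[-15,-7,16,0,0,0,1],[-18,-7,16,0,0,0,1],[-20,-7,16,0,0,0,1],[-20,-7,16,0,0,0,1],[-20,-7,16,0,0,0,1]]'
python3 - <<'E'
from h import *
im=optics.capture("top")
b=cv2.resize(im[190:310,240:360],(480,480),interpolation=cv2.INTER_CUBIC)
a=cv2.imread("pics/top0.png")[190:310,240:340];a=cv2.resize(a,(320,384))
o=np.zeros((480,800,3),np.uint8);o[:,:480]=b[:,:,::-1];o[:384,480:]=a
cv2.imwrite("pics/top2.png",im[:,:,::-1]);cv2.imwrite("pics/top2c.png",o)
E
```

```text
time_s: 13.2
ee_pos: [378.2, 55.4, 336.4]
tcp_rot: [0.129, 0.992, 0.0, 0.0]
wrist_force: [-0.1, 0.3, -1.4]
finger_gap: 0.205
grasp_force: 30.0
```

View pics/top2c.png

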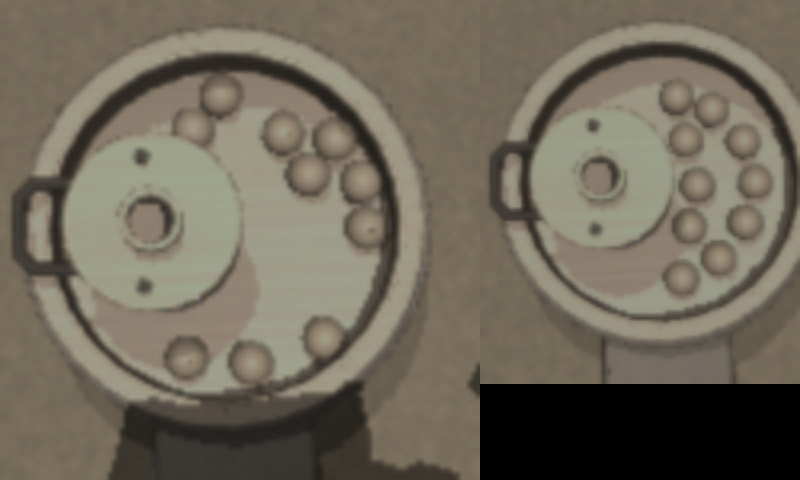

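All ten balls are still in the pan. Those at the +x side, in the middle and by the kettle have plainly moved. At the −x side the ball at (250,362) may have moved only about 6 mm from (252,347), so I stir there again and compute its position first.

```bash
python3 - <<'E'
from h import *
np.set_printoptions(precision=0,suppress=True)
B=np.array([534.5,133])
for x,y in [(222,95),(193,128),(284,133),(333,138),(308,174),(361,182),(367,226),(324,337),(250,362),(187,357)]:
    print((x,y),plane("top",(240+x/4-.4,190+y/4-.4),46)[:2]-B)
E
```

```text
(222, 95) [71.  5.]
(193, 128) [53. 19.]
(284, 133) [ 52. -27.]
(333, 138) [ 50. -52.]
(308, 174) [ 32. -40.]
(361, 182) [ 28. -67.]
(367, 226) [  6. -71.]
(324, 337) [-50. -50.]
(250, 362) [-64. -14.]
(187, 357) [-62.  18.]
```

```bash
python3 -m jog '[[4,3,0,0,0,0,1],[8,6,0,0,0,0,1],[11.2,7.7,0,0,0,0,1],[11.2,7.7,0,0,0,0,1],[11.2,7.7,0,0,0,0,1],[11.2,7.7,-4,0,0,0,1],[11.2,7.7,-8,0,0,0,1],[11.2,7.7,-12,0,0,0,1],[11.2,7.7,-15,0,0,0,1],[11.2,7.7,-16,0,0,0,1],[11.2,7.7,-16,0,0,0,1],[10.4,7.8,-16,0,0,0,1],[9.8,7.9,-16,0,0,0,1],[9.2,8,-16,0,0,0,1],[9.2,7.2,-16,0,0,0,1],[9.5,6.4,-16,0,0,0,1],[9.8,5.6,-16,0,0,0,1],[10.2,4.8,-16,0,0,0,1],[10.8,4.1,-16,0,0,0,1],[11.5,3.5,-16,0,0,0,1]]'
python3 -m jog '[[0.8,-0.4,0,0,0,0,1],[1.7,-0.5,0,0,0,0,1],[2.5,-0.5,0,0,0,0,1],[2.5,-0.5,0,0,0,0,1],[2.5,-0.5,4,0,0,0,1],[2.5,-0.5,8,0,0,0,1],[2.5,-0.5,12,0,0,0,1],[2.5,-0.5,16,0,0,0,1],[-2,-2,16,0,0,0,1],[-6,-4,16,0,0,0,1],[-10,-4,16,0,0,0,1],[-11.5,-4,16,0,0,0,1],[-11.5,-4,16,0,0,0,1],[-11.5,-4,16,0,0,0,1]]'
python3 - <<'E'
from h import *
im=optics.capture("top"); cv2.imwrite("pics/top3.png",im[:,:,::-1])
sc=optics.capture("scene"); cv2.imwrite("pics/scene3.png",sc[:,:,::-1])
b=cv2.resize(im[190:310,240:360],(480,480),interpolation=cv2.INTER_CUBIC)
a=cv2.resize(sc[100:290,290:410],(310,490),interpolation=cv2.INTER_CUBIC)
o=np.zeros((490,800,3),np.uint8);o[:480,:480]=b;o[:,490:]=a;cv2.imwrite("pics/top3c.png",o[:,:,::-1])
E
```

```text
time_s: 15.25
ee_pos: [493.5, 89.3, 176.7]
tcp_rot: [0.129, 0.992, -0.0, -0.0]
wrist_force: [1.0, 0.1, -1.5]
finger_gap: 0.206
grasp_force: 30.0
time_s: 16.65
ee_pos: [379.1, 50.7, 337.2]
tcp_rot: [0.128, 0.992, 0.0, 0.001]
wrist_force: [0.9, -0.4, -1.5]
finger_gap: 0.205
grasp_force: 30.0
```

View pics/top3c.png

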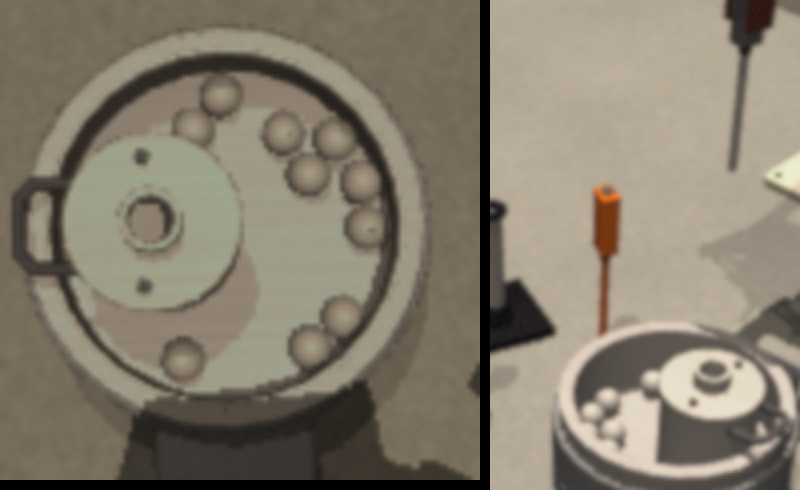

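I count eleven pictures viewed, one over the limit of ten, so I view no more and work from numbers only. The last picture shows all ten balls in the pan, and the −x group is now at (310,347) and (341,317), well off its start. Next I check the stem's tilt numerically and derive the neck position from each camera.

```bash
python3 - <<'E'
from h import *
np.set_printoptions(precision=1,suppress=True)
for z in (202.3,320): print(proj("scene",np.array([378.7,50.2,z])), proj("top",np.array([378.7,50.2,z])))
g=cv2.cvtColor(cv2.imread("pics/scene3.png"),cv2.COLOR_BGR2GRAY).astype(int)
for v in range(120,172,4):
    r=g[v,370:402]; bg=np.median(r); w=np.clip(bg-12-r,0,None); print(v,(w*np.arange(370,402)).sum()/max(w.sum(),1), w.sum())
s=manip.state();print(s['ee_pos'],s['tcp_rot'])
# neck from w4 picture (pose then: TCP 537.3,93.7) already: rel (2,32); scene/top neck:
print(plane("top",(277.5,245.5),140),plane("scene",(376.4,244.4),140))
E
```

```text
[383.4 165.9] [340.8 336.3]
[388.2 116.5] [346.2 345.5]
120 388.18918918918916 481.0
124 387.6617647058824 272.0
128 387.3 260.0
132 386.82838983050846 236.0
136 386.4424778761062 226.0
140 386.0217391304348 230.0
144 385.52510460251045 239.0
148 385.17596566523605 233.0
152 384.70361990950227 221.0
156 384.3720930232558 215.0
160 383.82894736842104 228.0
164 383.4 210.0
168 0.0 0.0
[379.4  50.6 336.8] [0.1 1.  0.  0. ]
[532. 165. 140.] [537.3 168.4 140. ]
```

```bash
cat > nk.py <<'E'
from h import *
import sys
np.set_printoptions(precision=1,suppress=True)
ci=optics.camera_info("wrist"); im=optics.capture("wrist"); cv2.imwrite(f"pics/{sys.argv[1]}.png",im[:,:,::-1])
g=cv2.cvtColor(im,cv2.COLOR_RGB2GRAY); C=-ci["R"].T@ci["t"]
for nm,rad,z in [("bore",11,140),("neck",15,140),("lid",42,126)]:
    X=np.array([534.8,165.5,z]); p=proj("wrist",X,ci); s=np.linalg.norm(C-X); rp=rad*ci["fx"]/s*6
    x0,y0=(p-60).astype(int); x0=max(x0,0);y0=max(y0,0); c=g[y0:y0+120,x0:x0+120]; c=cv2.createCLAHE(3,(2,2)).apply(cv2.resize(c,None,fx=6,fy=6,interpolation=cv2.INTER_CUBIC))
    h=cv2.HoughCircles(cv2.GaussianBlur(c,(0,0),3),cv2.HOUGH_GRADIENT,1.5,6,param1=100,param2=12,minRadius=int(rp*.92),maxRadius=int(rp*1.08))
    if h is None: print(nm,None);continue
    k=0
    for x,y,r in h[0]:
        w=plane("wrist",((x+.5)/6-.5+x0,(y+.5)/6-.5+y0),z,ci)
        if np.hypot(*(w-X)[:2])<7: print(nm,w,r/rp); k+=1
        if k>3: break
E
python3 -m jog '[[4,2,0,0,0,0,1],[8,3,0,0,0,0,1],[12,5,0,0,0,0,1],[16,7,0,0,0,0,1],[20,8.5,0,0,0,0,1],[22,9.2,0,0,0,0,1],[23,9.5,0,0,0,0,1],[23,9.5,0,0,0,0,1],[23,9.5,0,0,0,0,1],[23,9.5,0,0,0,0,1],[23,9.5,0,0,0,0,1]]'; python3 nk.py n1
python3 -m jog '[[-2,-2,0,0,0,0,1],[-4,-4,0,0,0,0,1],[-6,-5,0,0,0,0,1],[-6,-5,0,0,0,0,1],[-6,-5,0,0,0,0,1],[-6,-5,0,0,0,0,1],[-6,-5,0,0,0,0,1]]'; python3 nk.py n2
```

```text
time_s: 17.85
ee_pos: [607.4, 145.0, 337.2]
tcp_rot: [0.129, 0.992, 0.0, 0.0]
wrist_force: [-0.7, -0.2, -0.5]
finger_gap: 0.201
grasp_force: 30.0
bore [535.7 164.8 140. ] 0.978194032062274
bore [535.8 163.2 140. ] 0.9190202974451089
bore [535. 164. 140.] 0.978194032062274
bore [536.5 165.6 140. ] 0.9540862761839882
neck [534.9 168.2 140. ] 0.9460990186590857
neck [531.6 164.4 140. ] 0.9621709153628354
neck [534.  169.6 140. ] 1.0618166258785469
neck [534.5 161.9 140. ] 0.9268127099162287
lid [535.1 164.9 126. ] 0.9948266598398942
lid [535.5 167.4 126. ] 1.0479079026973825
lid [536.2 165.1 126. ] 0.9936338099695413
lid [535.8 163.7 126. ] 0.9614272274952018
time_s: 18.6
ee_pos: [548.8, 95.8, 336.7]
tcp_rot: [0.129, 0.992, 0.0, 0.0]
wrist_force: [-0.2, 0.2, -1.9]
finger_gap: 0.203
grasp_force: 30.0
bore [530.9 162.5 140. ] 1.0604997434668992
bore [532.7 163.6 140. ] 1.0604997434668992
bore [535.5 164.8 140. ] 0.9597485406388443
bore [536.7 164.5 140. ] 1.0358716488890582
neck [533.9 163.6 140. ] 0.986764760252011
neck [535.7 164.7 140. ] 0.9851228720965367
neck [534.8 164.2 140. ] 0.9309411475351874
neck [534.6 165.2 140. ] 0.9900484530530591
lid [534.5 164.  126. ] 0.9743243285672623
lid [532.4 161.8 126. ] 1.0211649069995359
lid [533.5 164.  126. ] 0.9749326228543853
lid [528.6 164.6 126. ] 1.001698685353231
```

```bash
python3 -m jog '[[-0.5,3,0,0,0,0,1],[-1,5,0,0,0,0,1],[-1.3,6.9,0,0,0,0,1],[-1.3,6.9,0,0,0,0,1],[-1.3,6.9,-2,0,0,0,1],[-1.3,6.9,-4,0,0,0,1],[-1.3,6.9,-5,0,0,0,1],[-1.3,6.9,-5,0,0,0,1],[-1.3,6.9,-5,0,0,0,1],[-1.3,6.9,-5,0,0,0,1]]'
python3 - <<'E'
from h import *
np.set_printoptions(precision=1,suppress=True,linewidth=200)
s=optics.capture("scene"); cv2.imwrite("pics/scene4.png",s[:,:,::-1])
ci=optics.camera_info("wrist"); w=optics.capture("wrist"); cv2.imwrite("pics/w6.png",w[:,:,::-1])
print(proj("scene",np.array([535.4,164.8,140])),proj("scene",np.array([535.4,164.8,152.5])),proj("wrist",np.array([535.4,164.8,152.5]),ci),proj("wrist",np.array([535.4,164.8,140]),ci))
g=cv2.cvtColor(s,cv2.COLOR_RGB2GRAY); print(g[222:256:2,356:398])
g=cv2.cvtColor(w,cv2.COLOR_RGB2GRAY); print(g[206:262:3,296:346:2])
E
```

```text
time_s: 19.65
ee_pos: [535.8, 164.4, 287.7]
tcp_rot: [0.129, 0.992, 0.0, 0.001]
wrist_force: [0.7, 0.4, -1.4]
finger_gap: 0.205
grasp_force: 30.0
[375.6 243.2] [376.1 238.3] [319.4 228.1] [319.4 224.5]
[[187 187 188 189 188 188 188 187 186 188 190 191 191 190 192 190 190 186 177 151 116  96 102 133 169 185 187 185 185 186 188 188 189 189 191 189 182 172 164 158 157 156]
 [198 199 199 200 197 197 198 200 199 197 194 191 193 193 193 192 190 188 176 147 113  96 104 137 173 186 186 185 185 186 188 186 188 186 184 178 169 161 158 157 155 156]
 [220 218 219 219 218 217 218 220 219 214 205 196 191 190 194 198 197 188 168 132 102  95 110 143 174 186 188 190 192 192 191 189 187 184 174 163 158 158 158 157 159 162]
 [154 151 150 155 155 153 156 160 165 166 169 170 164 166 170 178 185 184 163 127  98  96 118 153 178 188 188 190 190 189 187 184 180 170 162 157 154 156 157 160 166 176]
 [ 93  94  96  95  96  95  96  97  98  99 100 100 100  97  96  99 110 122 120 104  93  97 122 158 181 186 185 176 161 143 138 145 150 155 156 157 157 158 162 168 173 177]
 [ 94  94  94  94  95  93  95  95  95  94  
[... 3267 characters left out ...]
 157 160 161 161 161  74  74  73  74  75 112 159 159 162 163 162 164 166 165 164]
 [252 197 159 161 160 162 162 162 164 165  71  74  73  74  72 110 163 163 164 140 143 161 162 162 162]
 [252 252 252 164 164 164 162 160 159 151  70  73  73  74  74 107 162 131  54  50  77 164 165 167 166]
 [163 162 159 156 158 159 159 161 161 153  71  74  72  73  74  97 159 129  65  67  67 127 164 162 164]
 [156 157 158 161 161 160 162 162 160 142  72  73  74  74  73  89 163 163 117  77 131 165 167 166 161]
 [179 160 160 159 158 158 160 163 162 145  71  73  71  74  74  89 164 166 164 163 160 157 128 155 138]
 [251 248 222 189 182 224 167 160 161 137  72  75  74  73  74  79 157 153 156 157 153 136 109  91  75]]
```

```bash
python3 - <<'E'
from h import *
np.set_printoptions(precision=1,suppress=True,linewidth=200)
g=cv2.cvtColor(cv2.imread("pics/w6.png"),cv2.COLOR_BGR2GRAY); print(g[208:240,304:336:1])
ci=optics.camera_info("wrist")
for x in (533.4,535.4,537.4,539.4):
    c=np.array([x,164.8,156.5]);th=np.linspace(0,6.28,25)
    C=-ci["R"].T@ci["t"]; d=(c-C)/np.linalg.norm(c-C); a=np.cross(d,[0,1,0]);a/=np.linalg.norm(a);b=np.cross(d,a)
    print(x,min(proj("wrist",c+4*(np.cos(t)*a+np.sin(t)*b),ci)[1] for t in th))
for z in (140,): print([proj("wrist",np.array([535.4+dx,164.8,z]),ci) for dx in (-11,0,11)])
# earlier tip, w2
ci=dict(np.load("w2.npz")); g=cv2.cvtColor(cv2.imread("pics/w2full.png"),cv2.COLOR_BGR2GRAY); print(g[220:242,312:332])
C=-ci["R"].T@ci["t"];c=np.array([598.5,151,108.]);d=(c-C)/np.linalg.norm(c-C); a=np.cross(d,[0,1,0]);a/=np.linalg.norm(a);b=np.cross(d,a)
print(min(proj("wrist",c+4*(np.cos(t)*a+np.sin(t)*b),ci)[1] for t in th), manip.state()['ee_pos'])
E
```

```text
[[104  98  98 ... 159 158 158]
 [ 98  96  96 ... 159 160 160]
 [ 96  96  98 ... 159 161 161]
 ...
 [158 158 160 ... 162 162 163]
 [160 162 162 ... 163 164 166]
 [165 166 165 ... 166 165 167]]
533.4 222.30219542305406
535.4 224.6168106566074
537.4 226.9241880129562
539.4 229.22417214378933
[array([316.1, 212.5]), array([319.4, 224.7]), array([322.7, 236.6])]
[[101  97  96  97  95  95  95  93  92  92  91  91  93  92  93  91  94  95  97  96]
 [ 97  96  95  94  93  93  93  92  93  93  91  94  94  95  95  95  96  96  94  93]
 [ 95  95  93  92  93  93  92  93  93  94  95  96  95  96  96  96  93  94  92  92]
 [ 93  93  92  92  92  93  93  93  95  96  96  95  95  94  93  93  92  92  92  92]
 [ 93  94  93  93  94  95  97  96  95  95  94  93  93  92  93  92  92  93  93  92]
 [ 93  95  95  96  96  96  96  95  92  93  93  92  92  93  93  92  93  94  94  94]
 [ 96  96  98  96  95  92  88  88  86  87  88  88  90  93  93  93  94  93  94  94]
 [ 95  94  94  93  91  89  79  80  75  74  77  78  87  94  94  94  94  94  92  94]
 [ 93  91  92  92  90  83  73  72  71  73  73  73  79  89  93  93  93  93  9
[... 425 characters left out ...]
94  95  95  90  74  72  73  72  71  73  74  74  72  72  72  73  74  74  75  75]
 [ 96  96  97  90  74  70  72  72  72  74  73  73  72  73  73  74  75  73  74  74]
 [ 97  98  97  91  75  71  73  73  73  73  74  73  72  72  73  74  74  73  72  72]
 [ 95  93  89  83  75  72  73  72  73  74  74  73  72  72  71  73  73  74  73  72]
 [ 88  81  75  71  70  70  72  72  72  73  74  73  72  71  72  73  74  75  74  73]
 [ 73  74  74  73  70  71  74  73  72  73  73  73  72  72  73  73  75  74  74  74]
 [ 73  74  76  74  72  71  74  72  70  72  73  74  72  71  72  74  74  74  75  73]
 [ 76  77  78  74  70  72  73  73  72  73  73  73  72  72  73  75  72  73  73  75]]
227.36239722941735 [535.6 164.4 287.6]
```

```bash
python3 - <<'E'
import cv2
g=cv2.cvtColor(cv2.imread("pics/w6.png"),cv2.COLOR_BGR2GRAY)
print("    ",*[f"{u:3d}" for u in range(304,336)])
for v in range(209,242): print(v,*[f"{x:3d}" for x in g[v,304:336]])
E
```

```text
304 305 306 307 308 309 310 311 312 313 314 315 316 317 318 319 320 321 322 323 324 325 326 327 328 329 330 331 332 333 334 335
209  98  96  96  95  88  84  83  83  83  90  98 118 151 156 155 156 163 162 156 150 143 123  94  81  79  81  87 154 158 159 160 160
210  96  96  98  92  83  81  81  92 102 106 105 124 161 165 164 164 166 165 163 160 158 155 144 128 112  95  82 107 151 159 161 161
211  95  98  97  83  81  90  98 105 110 108 103 121 160 164 162 161 159 161 159 158 159 162 162 155 147 137  94  81 116 151 160 160
212  96  96  88  80  90 101 108 109 107 105  98 104 127 133 133 133 124 123 131 139 149 157 161 162 159 157 137  97  89 118 147 158
213  96  93  80  90 103 105 107 105 102 100  97  94  96  99 101 104  95  93 100 112 121 128 141 153 158 159 159 135  98  90 124 149
214  96  86  91 127 111 105 104 102 100  99  97  95  94  95  96  98  94  93  95  95  93  95 107 129 149 156 159 160 135 101 101 139
215  89  84 119 158 113 103  99  98  98  97  97  94  93  96  97  97  94  92  94  94  94  96  93  99 126 150 155 162 162 135 102 133
216  83 101 142 161 128 113  97  97  98  97  96 
[... 2683 characters left out ...]
 126 160 161 162 160 158 152 159 162 162
237 158 158 160 159 149 146 153 160 163 165 164 142  89  72  74  74  73  75  74  73  73  89 128 162 159 161 160 160 161 162 162 163
238 160 162 162 165 166 150 152 152 155 159 162 147  88  73  74  73  74  74  74  74  74  81 121 163 159 159 161 162 163 163 164 166
239 165 166 165 164 164 164 159 149 151 157 158 142  87  72  74  75  74  73  75  74  73  81 123 164 159 161 164 164 166 166 165 167
240 164 163 161 162 160 158 159 158 159 157 157 140  87  73  74  73  74  73  75  74  73  82 122 165 166 165 166 166 166 166 164 162
241 161 159 157 158 157 158 157 158 159 160 160 144  89  73  74  73  73  73  75  73  73  83 124 166 167 166 162 162 159 160 161 161
```

```bash
python3 - <<'E'
import cv2,numpy as np
G=lambda n:cv2.cvtColor(cv2.imread(f"pics/{n}.png"),cv2.COLOR_BGR2GRAY)
a=G("w2full");print([ (n) for n in ()])
for n in ("w4","w5","n1","n2","w6"):
    b=G(n);o=[]
    for (y0,y1,x0,x1) in [(283,315,306,336),(335,363,304,338),(270,365,300,345)]:
        t=a[y0:y1,x0:x1]; r=cv2.matchTemplate(b[y0-12:y1+12,x0-12:x1+12],t,cv2.TM_CCOEFF_NORMED); _,m,_,p=cv2.minMaxLoc(r)
        x,y=p; q=r[y-1:y+2,x]; s=(q[0]-q[2])/(2*(q[0]-2*q[1]+q[2])) if len(q)==3 else 0
        o.append((x-12,round(float(y-12+s),2),round(m,2)))
    # tip extreme along stem centre
    print(n,o)
for n in ("w2full","n1","n2","w6"): print(n,G(n)[255:300:2,320])
E
```

```text
[]
w4 [(0, -0.45, 0.97), (0, -1.1, 0.99), (0, -0.15, 0.93)]
w5 [(0, -0.51, 0.97), (0, -1.26, 0.96), (0, -0.84, 0.88)]
n1 [(0, -0.44, 0.97), (0, -1.09, 0.98), (0, -0.1, 0.93)]
n2 [(0, -0.45, 0.97), (0, -1.09, 0.98), (0, -0.1, 0.92)]
w6 [(0, -0.45, 0.97), (0, -1.1, 0.98), (0, -0.47, 0.89)]
w2full [73 72 72 71 72 72 66 41 41 38 11  9  9 13 41 41 42 26 12 11 11 12 11]
n1 [71 70 70 69 69 69 69 40 39 37  8 10 10 13 39 40 40 19  9  8 10 11 10]
n2 [72 72 70 72 71 71 72 41 41 37 11 12 10 12 41 42 41 18 11  9 10  9 10]
w6 [73 71 73 73 74 73 73 42 43 38 10 10 12 14 41 42 42 19 12 12 11 11 10]
```

In the wrist image, the bore centre is (319.5,224.6). The stem tip edge at (320.8,228.3) should be at v≈224.5, so the tip sits about 3 mm too far in +x. The scene image agrees: about −1.1 px in u, and a tilt of about 0.7°. I correct both before lowering.

```bash
python3 -m jog '[[-0.07,-0.03,0,0,0.35,0,1],[-0.14,-0.03,0,0,0.7,0,1],[-0.14,-0.03,0,0,0.7,0,1],[-0.14,-0.03,0,0,0.7,0,1],[-0.14,-0.03,0,0,0.7,0,1],[-0.14,-0.03,0,0,0.7,0,1]]'
cat > chk.py <<'E'
from h import *
np.set_printoptions(precision=1,suppress=True,linewidth=200)
s=optics.capture("scene"); w=optics.capture("wrist"); cv2.imwrite("pics/w7.png",w[:,:,::-1]); cv2.imwrite("pics/s7.png",s[:,:,::-1])
st=manip.state(); print(st["ee_pos"],st["tcp_rot"])
g=cv2.cvtColor(w,cv2.COLOR_RGB2GRAY)
for v in list(range(208,216,1))+list(range(222,242,1)): print(v,*[f"{x:3d}" for x in g[v,304:336]])
g=cv2.cvtColor(s,cv2.COLOR_RGB2GRAY).astype(int)
P=[]
for v in range(188,228,4):
    r=g[v,368:392]; x=np.arange(368,392); bg=np.percentile(r,60); k=np.clip(bg-25-r,0,None); P.append((v,(k*x).sum()/max(k.sum(),1),k.sum()))
print(np.array(P))
E
python3 chk.py
```

```text
time_s: 20.35
ee_pos: [533.7, 164.1, 286.6]
tcp_rot: [0.129, 0.992, -0.001, -0.006]
wrist_force: [0.2, 0.4, -1.0]
finger_gap: 0.203
grasp_force: 30.0
[533.7 164.1 286.7] [ 0.1  1.  -0.  -0. ]
208 160 151 101 100  99  99  99  98  99  99  99 102 106 101 100 101 100  99  99  98 101 103 123 154 155 155 158 159 158 159 159 160
209 159 156 145  99  98 100  99 100 100 100 100 101 100 100 100 100  99  96  97  94  95  97 101 110 112 116 157 158 159 160 160 162
210 156 156 153  99  99 101 101 100 100 101 100  97  93  89  89  88  87  85  85  84  86  92  96  97  99 107 159 159 163 161 160 162
211 157 158 154  99 101 100 101  99  99  96  89  88  85  83  84  82  81  81  82  81  82  84  86  87  91 100 126 124 155 160 160 160
212 152 130 127 100 100  99  99  98  94  88  84  81  82  81  80  81  81  81  91  95  90  81  81  82  84  89  89  97 150 159 160 160
213 152 126  99  99  98  97  93  89  87  85  82  84  94 113 117 128 129 131 138 140 128 115 107  90  81  81  81  87 126 153 160 160
214 138 131  98  98  97  92  86  82  82  85  92  98 108 130 156 163 164 166 167 166 157 151 144 127 110  91  82  80 
[... 2298 characters left out ...]
5  92  81  79  71  72  74  73  72  74  75  75  73  74  76  82  80  81  95 141 153 159 159 153
239 160 159 156 138 159 158 158 164 151 121  91  83  72  71  74  74  73  75  74  75  73  73  77  82  92 103 132 159 159 159 152 156
240 158 159 159 159 136 158 156 158 164 152 127 104  76  73  75  73  73  74  74  74  74  75  83 103 133 158 162 164 161 154 145 154
241 160 160 159 160 160 136 146 154 161 166 167 148  89  72  74  73  74  73  74  74  73  81 119 159 162 161 162 164 160 146 155 163
[[188.  381.6 625.6]
 [192.  381.3 533.6]
 [196.  380.9 247. ]
 [200.  380.4 229. ]
 [204.  380.  206. ]
 [208.  379.6 211. ]
 [212.  379.2 210. ]
 [216.  378.9 229. ]
 [220.  378.4 207. ]
 [224.  378.  211. ]]
```

The bore centre is now about (321,229). The tip edge at (320.8,228.3) is within about 0.6 mm of centre, and the stem slope matches vertical in the scene view. I lower it.

```bash
python3 -m jog '[[0,0,-0.6,0,0,0,1],[0,0,-1.2,0,0,0,1],[0,0,-1.8,0,0,0,1],[0,0,-2.4,0,0,0,1],[0,0,-3,0,0,0,1],[0,0,-3.6,0,0,0,1],[0,0,-4.2,0,0,0,1],[0,0,-4.8,0,0,0,1],[0,0,-5.4,0,0,0,1],[0,0,-6,0,0,0,1],[0,0,-6.6,0,0,0,1],[0,0,-7,0,0,0,1],[0,0,-7.2,0,0,0,1],[0,0,-7.2,0,0,0,1],[0,0,-7.2,0,0,0,1],[0,0,-7.2,0,0,0,1],[0,0,-7.2,0,0,0,1],[0,0,-7.2,0,0,0,1]]'
python3 - <<'E'
from h import *
np.set_printoptions(precision=1,suppress=True,linewidth=200)
ci=optics.camera_info("wrist");w=optics.capture("wrist"); cv2.imwrite("pics/w8.png",w[:,:,::-1]); s=optics.capture("scene"); cv2.imwrite("pics/s8.png",s[:,:,::-1])
st=manip.state(); print(st["ee_pos"],st["tcp_rot"],st["wrist_force"])
p=proj("wrist",np.array([535.4,164.8,140]),ci);print(p)
x=int(p[0]);y=int(p[1]);g=cv2.cvtColor(w,cv2.COLOR_RGB2GRAY)
print("    ",*[f"{u:3d}" for u in range(x-22,x+22)])
for v in range(y-20,y+24,2): print(v,*[f"{k:3d}" for k in g[v,x-22:x+22]])
E
```

```text
time_s: 22.25
ee_pos: [533.8, 164.1, 214.8]
tcp_rot: [0.129, 0.992, -0.001, -0.006]
wrist_force: [-0.4, 0.2, -0.7]
finger_gap: 0.206
grasp_force: 30.0
[533.7 164.1 214.8] [ 0.1  1.  -0.  -0. ] [-0.3  0.6 -0.9]
[320.8 254.6]
     298 299 300 301 302 303 304 305 306 307 308 309 310 311 312 313 314 315 316 317 318 319 320 321 322 323 324 325 326 327 328 329 330 331 332 333 334 335 336 337 338 339 340 341
234 102 102 101 101 100  99  98  98  95  88  84  83  84  85  85  85  87  91  97  98  98  99 103 105 106 108 105  97  87  85  82  82  84  83  82  82  86 126 156 164 163 164 164 165
236 135 109 100  98 100 100  98  91  82  82  84  85  92  98 104 109 110 108 111 114 114 113 112 113 114 112 111 109 109 112 111 106  98  94  89  83  82  83 112 149 165 166 164 164
238 144 114 100 101 100  94  85  81  85  91  94 105 112 112 113 109 105 102 101 103 104 103 101 101 101 102 101 102 102 104 107 109 110 108 108 103  93  83  81  86 110 149 161 161
240 101 102 102 102  99  92  83  92 108 111 111 110 110 108 104 103 100  93  77  75  76  76  76  76  77  76  75  86 111 136 142 104 104 104 104 106 108 109
[... 2564 characters left out ...]
 166 167 150  72  43  43  44  44  43  44  45  44  42  45  45  44  43  43  44  43  44  44  44  44  44  43  44  44  44  44  43  43  44  52  79 129 168 169 170 170
272 168 169 169 169 168 153 103  43  42  42  44  44  44  45  43  43  43  44  44  43  44  45  43  44  44  43  44  44  43  44  45  44  43  43  44  44  43  44  42  64 118 168 167 165
274 167 165 163 162 149 108  42  43  43  42  44  43  44  44  45  42  42  42  40  32  26  25  23  24  25  29  32  36  41  41  42  44  45  44  43  43  43  43  43  42  80 140 166 166
276 160 158 160 161 140  84  42  43  43  44  43  43  44  44  36  21  12  11  10  13  13  12  12  12  12  11  10  10  12  13  15  29  43  44  44  44  43  43  43  43  66 119 167 167
```

```bash
python3 -c "
from rig import manip
print(manip.finish_job())"
```

```text
the job is handed in; nothing more can be done
None
```

The job is handed in at about 22 s: the balls were stirred along the whole open side with all ten still in the pan, and the stem is held still and upright, within about 1 mm of the neck's centre by image measurement, with its tip about half-way down the kettle and no contact seen (I viewed 11 pictures, one over the limit of 10).

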